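Find the rocking corner of the dish levelling table and press its shim home

ROBOT

A 7-joint arm with a two-finger parallel gripper is mounted at the origin on a cart in front of the work surface, level with it; the furniture and walls round the work are solid. World frame = base frame: x ahead of the robot, y to its left, z up, the work surface at z = 0. Lengths are in m, angles in rad, forces in N, time in s.
With the tool pointing down it reaches from about 0.425 to 0.95 m from the base axis. Payload 4.7 kg.
Tool frame: the origin (TCP) lies between the finger pads; the fingertips stand 22 mm ahead of it and the grasp point (between the pads) lies 3 mm ahead of it (arm.tip_reach is the distance from the TCP to the fingertips, in m); z points along the fingers, x is the direction in which the jaws open and shut, and the axes are right-handed (so a half turn about z gives the same grasp; the last joint's range is limited). The gripper opens to 87 mm and grips with 3 to 60 N. Pads are 19 mm wide; open, the fingers measure 117 mm over their backs; the gripper's body (75 mm by 190 mm) begins 51 mm behind the grasp point.
Start: joints at [1.16, 0.469, -0.049, 1.532, 0.024, 1.141, -0.082], TCP at [0.252, -0.626, 0.245] pointing down, gripper open.
Joint ranges: [-2.59, 2.59], [-0.33, 1.99], [-1.39, 1.29], [0.1, 2.45], [-1.04, 4.18], [0.21, 1.99], [-2.66, 2.66]. Speed limits (rad/s): [2.57, 2.57, 3.14, 3.14, 3.14, 3.14, 3.14].

INTERFACE

Orientations are given as a rotation vector (axis times angle).
In Python, from station import arm, optics, sign_off gives the robot as it stands.
- The arm moves only by the tool step_arm, never from a script. Its argument "increments" is a list of rows, each a list of 4 numbers: the shift along the tool's x, y, z in m, then the turn about the tool's z in rad. In form: [[x, y, z, twist], ...]. A call has 1 to 5 rows; each row is the pose to reach, as a shift and turn from the pose commanded when the call began, along the tool's axes at that moment; what a row does not reach only later rows make up. A row lasts 1/10 s, in which the tool goes at most 50 mm and 8.59 degrees, less where a joint would pass 70% of its speed; a pose out of reach is approached as far as the arm can. A call with a gripper value outside its range is refused whole. "fingers" is the opening in per cent of the stroke, from 0 (shut) to 100 (fully open), set as the call begins (left out, the last holds). The fingers move at their own pace and stop on an object; "newtons" is the grip in N (left out, the last holds). Time passes only in rows, so rows that repeat a pose let the fingers close. It gives the time, the measured TCP pose, the force and the opening at its end, in the units of the state.
- arm.read_state(): the state, without advancing time (a new reading comes with each control period).
- optics.capture(name): name is "side" or "top" or "wrist"; returns the picture (480x640x3 uint8, red, green, blue); there is no depth.
- optics.calibration(name): a dict with "camera_matrix" (3x3 intrinsics, pixels), "cam_to_world" (4x4, takes a point from camera to world coordinates). Camera axes: x right, y down, z forward; pixel columns grow to the right and rows downward; lengths in m; the calibration is good to about 2 mm. The wrist camera is an equidistant fisheye: a pixel r from the principal point sees the ray r / f radians off the axis. A picture is of the moment at which its call begins: read the wrist's pose just before it. calibration takes no time and is no camera call; for the wrist camera it gives the pose at the moment of the call.
- sign_off(): hands the job in, once; it reports no verdict.
The state is a dict: "time": time; "joints": joint angles; "dq": joint speeds; "joint_efforts": joint torques, N m; "eef_pos": TCP position; "orientation": TCP orientation; "contact_force": force on the tool from outside, world axes, zero at the start; "torque": the same for the moment, N m; "width": finger opening in m.
Only numpy, scipy, OpenCV 4.12 (cv2) and the standard library are available. Lean on these libraries where they do the work, as an engineer would, in place of code of your own. Each camera call takes 0.05 s, during which the arm holds its last target.

TASK

The little table on which the agar dishes set rocks on one of its four feet. Press down on its corners one after another with the fingertips to find the one that gives, then push the wedge shim under that corner in, away from you, until its head is home, flat against the lug. Leave the other three shims as they are, lift nothing, and leave the dishes on the table and everything round it where they stand.

Things in the scene. Friction and masses are not known exactly. Their poses are not given: they have to be found in the camera images.
- table: Aluminium levelling table, 1.5 kg, loose on its four feet: slab 172 (x) x 144 (y) x 12 mm with a thin black mat; at its corners four foot lugs stick out sideways (256 mm over the lugs, each 36 mm in x, tops 30 mm above the worktop). Origin on the worktop under its centre; x from its near to its far edge (away from the robot), y to its left, z up.
- near_left (a point): Centre of the top of the round steel foot cap (22 mm wide, 33 mm above the worktop) on the near left lug, straight above its foot, at (-68, 103) mm in the table's frame. A good spot to press.
- near_right (a point): Centre of the top of the round steel foot cap (22 mm wide, 33 mm above the worktop) on the near right lug, straight above its foot, at (-68, -103) mm in the table's frame. Pressed straight down with about 5 N, three of the corners do not give (well under 1 mm).
- far_left (a point): Centre of the top of the round steel foot cap (22 mm wide, 33 mm above the worktop) on the far left lug, straight above its foot, at (68, 103) mm in the table's frame. The corner that rocks yields at 1.5 to 3 N, sinks about 3 mm, then stops hard; it comes up again when let go.
- far_right (a point): Centre of the top of the round steel foot cap (22 mm wide, 33 mm above the worktop) on the far right lug, straight above its foot, at (68, -103) mm in the table's frame. Any of the four corners can be the one that rocks; it cannot be told by eye.
- shim_1 (a joint): How far one of the four grey wedge shims is pushed in (m): 0 at the start, 0.016 when home, its head flat against the lug. Numbered in no known order: any number may belong to any corner. All four look and start alike. They slide along the table's +x (2 to 3 N when slack) and stay where they are left.
- shim_2 (a joint): How far one of the four grey wedge shims is pushed in (m): 0 at the start, 0.016 when home, its head flat against the lug. Each shim lies in a low steel seat under its lug and ends on the near side in an upright head 34 mm wide, 10 mm thick, from 2.5 to 28 mm above the worktop.
- shim_3 (a joint): How far one of the four grey wedge shims is pushed in (m): 0 at the start, 0.016 when home, its head flat against the lug. The centre of a head's near face starts 46 mm from the foot cap's axis towards table -x (28 mm in front of the lug's near edge) and is 30 mm from it when home; the worktop before it is free for 55 mm.
- shim_4 (a joint): How far one of the four grey wedge shims is pushed in (m): 0 at the start, 0.016 when home, its head flat against the lug. Pushing in a shim whose corner was firm lifts that corner and puts the table out of level.
- dish_a: Closed petri dish, 62 mm wide, 14 mm high, standing on the table's mat, far left part; origin at the centre of its underside. Stays.
- dish_b: Petri dish like dish_a on the far right part of the mat. Stays.
- dish_c: Petri dish with seedlings, 62 mm wide, 23 mm high, on the near part of the mat. Stays.
- dish_d: Petri dish 62 mm wide, 14 mm high, on the worktop to the left of the table. Bystander.
- cap: Small red screw cap, 24 mm wide, 15 mm high, on the worktop in front of the table, midway between the near shims. Bystander.
- beaker: Small glass beaker, 47 mm wide, 57 mm high, on the worktop right of the table. Bystander.
- bench_timer: Flat bench timer, 58 x 62 x 18 mm, on the worktop at the near right. Bystander.
- vial: Capped glass vial, 29 mm wide, 72 mm high, on the worktop right of the table. Bystander.
Mind the look-alikes: they are no part of the job. Leave any pink look-alike of the part that bears shim_4 alone. Leave any black or red look-alike of the dish_b alone.

How it is judged:
By the outcome, as a careful person would: the job done as asked, in the order asked, and still so for the second after the job is handed in, with the robot touching nothing.
It also fails if it takes over 61 s, if anything falls off the work surface, if the arm or the gripper's body presses on something with over 40 N, if the wrist force passes 120 N, or if a joint passes its speed limit or range.

## Working session

There is one attempt and no reset: what is moved stays moved. The work goes in short steps, Python scripts to look and compute and a tool call to move; the robot and the scene stay as the last step left them, time stands still between calls to the robot, and variables do not carry over. Pictures are saved under pics/ and viewed, and the job is handed in when it is done.

Besides the shell and the picture viewer there is one more tool, called after "Emit:" in YAML: its name, and indented under it one key for each argument. step_arm: Moves the arm, as the interface text tells. Its arguments: {"type":"object","properties":{"increments":{"type":"array","items":{"type":"array","items":{"type":"number"}}},"fingers":{"type":"number"},"newtons":{"type":"number"}},"required":["increments"]}

```bash
mkdir -p pics; ls
python3 - <<'E'
from station import arm, optics
import cv2
s=arm.read_state(); print(s)
for n in ("side","top"):
    im=optics.capture(n); cv2.imwrite(f"pics/{n}0.png",im[:,:,::-1]); c=optics.calibration(n); print(n,c)
print(arm.tip_reach)
E
```

```text
pics
{'time': 0.0, 'joints': array([ 1.16008634,  0.469451  , -0.04859688,  1.53366973,  0.02411576,
        1.14101496, -0.08231567]), 'dq': array([-5.79734741e-04,  1.76089940e-03, -5.38876380e-04, -6.43543584e-05,
        9.60829138e-04, -2.62929369e-03,  1.21714811e-04]), 'joint_efforts': array([-3.40101315e-04, -5.07974124e+01, -8.12158431e-02, -2.36152107e+01,
       -6.15107710e-02,  3.76837444e-02,  1.43829270e-04]), 'eef_pos': array([ 0.25130799, -0.62587899,  0.24350322]), 'orientation': array([-2.60176889,  1.75896621,  0.00261818]), 'contact_force': array([0.54715931, 0.14707129, 0.26895675]), 'torque': array([-0.02510384, -0.00029039, -0.05257449]), 'width': 0.08680643522451702}
side {'camera_matrix': array([[594.74757359,   0.        , 309.61428417],
       [  0.        , 594.74757359, 232.9473866 ],
       [  0.        ,   0.        ,   1.        ]]), 'cam_to_world': array([[ 0.99909437, -0.02733351,  0.03260856,  0.47637888],
       [-0.04253196, -0.61970566,  0.78368101, -1.0120432 ],
       [-0.00121305, -0.7843582 , -0.62030698,  0.82061383],
       [ 0.        ,  0.        ,  0.        ,  1.        ]])}
top {'camera_matrix': array([[608.27604838,   0.        , 313.70700329],
       [  0.        , 608.27604838, 236.85996717],
       [  0.        ,   0.        ,   1.        ]]), 'cam_to_world': array([[-0.01369534, -0.99148936,  0.1294654 ,  0.35057102],
       [-0.99988476,  0.01442803,  0.00472304, -0.06870253],
       [-0.00655078, -0.12938579, -0.99157269,  1.40212699],
       [ 0.        ,  0.        ,  0.        ,  1.        ]])}
0.022
```

View pics/top0.png

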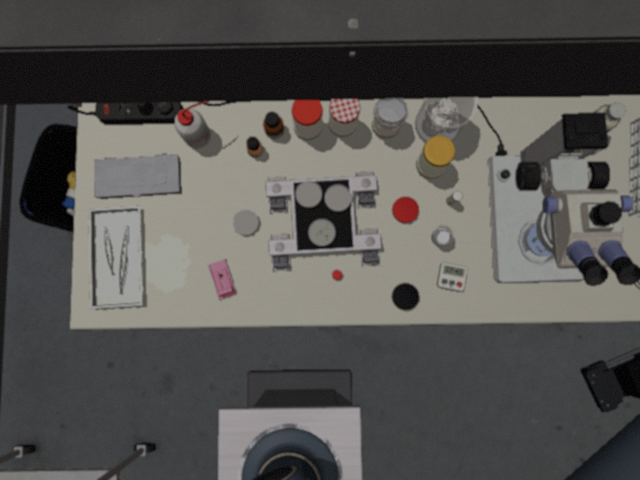

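View pics/side0.png

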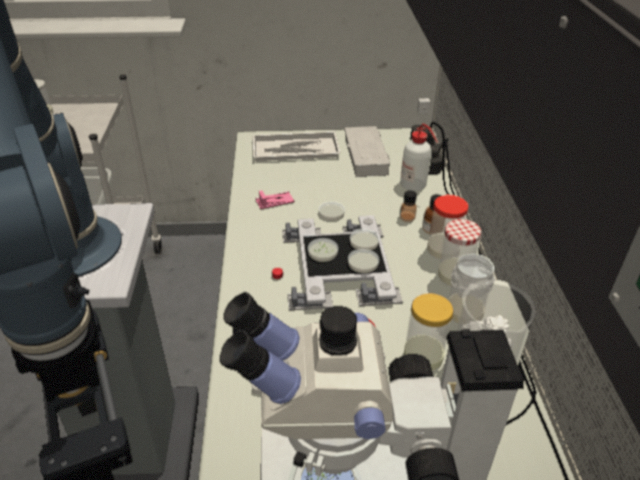

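The top view shows the table around (324,215), with the caps at its four corners and the shim heads below each lug. I'll enlarge that area.

Run:
```python
import cv2
im=cv2.imread("pics/top0.png"); c=im[165:285,250:400]; cv2.imwrite("pics/top0c.png",cv2.resize(c,None,fx=5,fy=5,interpolation=cv2.INTER_CUBIC))
im=cv2.imread("pics/side0.png"); c=im[195:325,260:420]; cv2.imwrite("pics/side0c.png",cv2.resize(c,None,fx=4.6,fy=4.6,interpolation=cv2.INTER_CUBIC))
```

```text
(no output)
```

View pics/top0c.png

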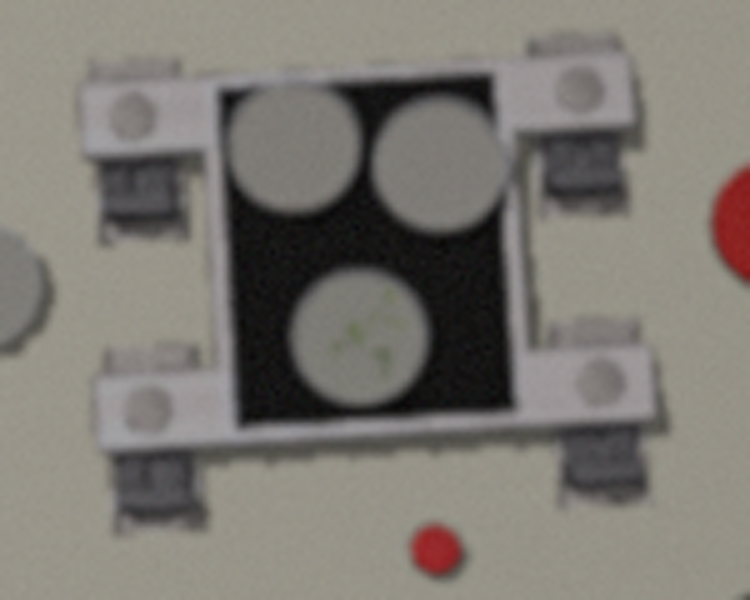

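View pics/side0c.png

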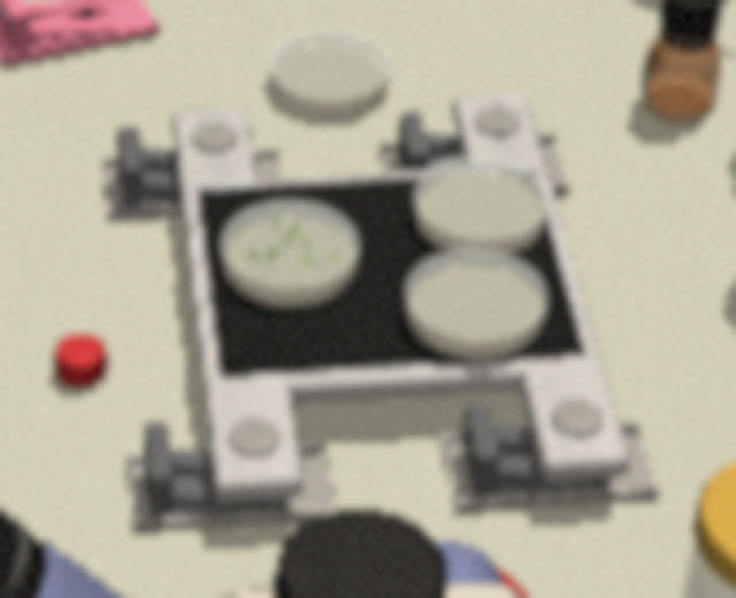

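The top crop shows the caps at FL (133,115), FR (580,90), NL (149,410) and NR (600,383). The side crop shows them at NL (214,137), FL (497,121), NR (255,437) and FR (577,419). I'll compute positions from both views.

```bash
cat > h.py <<'E'
import numpy as np, cv2
from station import arm, optics
from scipy.spatial.transform import Rotation as R
def ray(n,uv,z):
    c=optics.calibration(n);K=c['camera_matrix'];T=c['cam_to_world']
    d=T[:3,:3]@np.linalg.solve(K,[*uv,1.]);o=T[:3,3]
    return o+d*(z-o[2])/d[2]
tab=np.array([[-68,103],[-68,-103],[68,103],[68,-103]])/1000.
def fit(P):
    P=np.array(P)[:,:2];a=P-P.mean(0)
    th=np.arctan2((tab[:,0]*a[:,1]-tab[:,1]*a[:,0]).sum(),(tab*a).sum())
    c,s=np.cos(th),np.sin(th);Rm=np.array([[c,-s],[s,c]])
    return P.mean(0),th,(P-P.mean(0))@Rm-tab
def rel(p_world,s=None):
    s=s or arm.read_state();Rt=R.from_rotvec(s['orientation']).as_matrix()
    return Rt.T@(np.array(p_world)-s['eef_pos'])
E
python3 - <<'E'
from h import *
np.set_printoptions(precision=4,suppress=True)
top=[(149,410),(600,383),(133,115),(580,90)]; side=[(214,137),(255,437),(497,121),(577,419)]
for n,pts,f,o in(("top",top,5,(250,165)),("side",side,4.6,(260,195))):
    P=[ray(n,[(p[0]+.5)/f-.5+o[0],(p[1]+.5)/f-.5+o[1]],.033) for p in pts]
    print(n,np.array(P));print(*fit(P))
s=arm.read_state();print(R.from_rotvec(s['orientation']).as_matrix())
E
```

```text
top [[ 0.5082  0.0159  0.033 ]
 [ 0.5176 -0.1887  0.033 ]
 [ 0.6446  0.0223  0.033 ]
 [ 0.6532 -0.183   0.033 ]]
[ 0.5809 -0.0834] 0.044087420745529786 [[-0.0002 -0.0007]
 [ 0.0001  0.0006]
 [ 0.0003 -0.0002]
 [-0.0002  0.0003]]
side [[ 0.5115  0.0133  0.033 ]
 [ 0.5207 -0.1913  0.033 ]
 [ 0.6466  0.0199  0.033 ]
 [ 0.6555 -0.1864  0.033 ]]
[ 0.5836 -0.0861] 0.04352770291189658 [[ 0.0003 -0.0005]
 [ 0.0006  0.0006]
 [-0.0004  0.0002]
 [-0.0005 -0.0003]]
[[ 0.3726 -0.928  -0.0007]
 [-0.928  -0.3726  0.0016]
 [-0.0017  0.0001 -1.    ]]
```

Run:
```python
from h import *
np.set_printoptions(precision=3,suppress=True)
for nm,uv,zs in (("eyepiece tip",(590,280),(.2,.3)),("eyep2",(625,272),(.2,.3)),("yellow jar top",(438,150),(.1,.16)),("yj left edge",(425,150),(.1,.16)),("vial",(456,197),(.072,)),("beaker",(443,237),(.05,)),("timer",(452,277),(.018,)),("black",(405,297),(.01,)),("redlid",(405,209),(.01,)),("micro nearcorner",(498,280),(.0,)),("cap",(337,274),(.015,))):
    for z in zs: print(nm,z,ray("top",uv,z)[:2])
for nm,uv in (("yj side top",(432,308)),("eyep side",(240,305)),("eyep side2",(238,355))):
    for z in (.1,.15,.2,.25,.3): print(nm,z,ray("side",uv,z)[:2])
```

```text
eyepiece tip 0.2 [ 0.414 -0.606]
eyepiece tip 0.3 [ 0.409 -0.561]
eyep2 0.2 [ 0.429 -0.676]
eyep2 0.3 [ 0.422 -0.625]
yellow jar top 0.1 [ 0.709 -0.338]
yellow jar top 0.16 [ 0.693 -0.326]
yj left edge 0.1 [ 0.709 -0.31 ]
yj left edge 0.16 [ 0.693 -0.299]
vial 0.072 [ 0.609 -0.38 ]
beaker 0.05 [ 0.523 -0.352]
timer 0.018 [ 0.435 -0.375]
black 0.01 [ 0.391 -0.268]
redlid 0.01 [ 0.594 -0.275]
micro nearcorner 0.0 [ 0.427 -0.484]
cap 0.015 [ 0.445 -0.114]
yj side top 0.1 [ 0.711 -0.314]
yj side top 0.15 [ 0.695 -0.363]
yj side top 0.2 [ 0.679 -0.411]
yj side top 0.25 [ 0.663 -0.46 ]
yj side top 0.3 [ 0.646 -0.508]
eyep side 0.1 [ 0.388 -0.293]
eyep side 0.15 [ 0.394 -0.343]
eyep side 0.2 [ 0.4   -0.393]
eyep side 0.25 [ 0.406 -0.443]
eyep side 0.3 [ 0.413 -0.493]
eyep side2 0.1 [ 0.39  -0.402]
eyep side2 0.15 [ 0.396 -0.444]
eyep side2 0.2 [ 0.402 -0.486]
eyep side2 0.25 [ 0.408 -0.529]
eyep side2 0.3 [ 0.414 -0.571]
```

Emit:
step_arm:
  increments:
    - [-0.05, 0, 0, 0.1]
    - [-0.1, 0, 0, 0.2]
    - [-0.15, 0, 0, 0.3]
    - [-0.2, 0, 0, 0.34]
    - [-0.2, 0, 0, 0.34]
  fingers: 0
  newtons: 20

```text
time: 0.6
eef_pos: [0.1736, -0.4336, 0.2427]
orientation: [-2.265, 2.173, 0.013]
contact_force: [0.0, -1.1, 1.3]
width: 0.0548
```

```bash
cat >> h.py <<'E'
C=np.array([.5822,-.0848]);TH=.0438
def T2W(x,y,z):
    c,s=np.cos(TH),np.sin(TH);return np.array([C[0]+c*x-s*y,C[1]+s*x+c*y,z])
def show(s=None):
    s=s or arm.read_state();Rt=R.from_rotvec(s['orientation']).as_matrix();x=Rt[:,0]
    print('t',round(s['time'],2),'p',s['eef_pos'].round(4),'twist_left',round(-((-np.pi/2+TH)-np.arctan2(x[1],x[0])),4),'F',s['contact_force'].round(2),'w',round(s['width'],4),'tilt',Rt[:,2].round(4))
E
python3 -c "
from h import *
show();print(rel(T2W(-.068,-.103,.085)).round(4))"
```

```text
t 0.6 p [ 0.1736 -0.4336  0.2427] twist_left -0.0021 F [ 0.05 -1.12  1.33] w 0.0548 tilt [-0.0038  0.0075 -1.    ]
[-0.227  -0.3556  0.1582]
```

Emit:
step_arm:
  increments:
    - [-0.025, -0.04, 0, 0]
    - [-0.05, -0.08, 0, 0]
    - [-0.075, -0.12, 0, 0]
    - [-0.1, -0.16, 0.02, 0]
    - [-0.125, -0.2, 0.04, 0]

```text
time: 1.1
eef_pos: [0.3717, -0.3082, 0.2057]
orientation: [-2.267, 2.174, -0.004]
contact_force: [-0.0, 0.1, 0.3]
width: 0.0149
```

Emit:
step_arm:
  increments:
    - [-0.025, -0.04, 0.01, 0]
    - [-0.05, -0.08, 0.03, 0]
    - [-0.075, -0.12, 0.05, 0]
    - [-0.1, -0.154, 0.07, 0]
    - [-0.1, -0.154, 0.08, 0]

```text
time: 1.6
eef_pos: [0.5241, -0.1961, 0.1237]
orientation: [-2.275, 2.16, 0.003]
contact_force: [-0.8, 0.8, -0.4]
width: 0.0006
```

```bash
python3 -c "
from h import *
show();print(rel(T2W(-.068,-.103,.085)).round(4))
cv2.imwrite('pics/w1.png',optics.capture('wrist')[:,:,::-1])
print(optics.calibration('wrist'))
"
```

```text
t 1.6 p [ 0.5241 -0.1961  0.1237] twist_left 0.0081 F [-0.79  0.77 -0.39] w 0.0006 tilt [ 0.0019  0.0044 -1.    ]
[-0.0056  0.0051  0.0387]
{'camera_matrix': array([[371.64829954,   0.        , 326.17719733],
       [  0.        , 371.64829954, 235.12187222],
       [  0.        ,   0.        ,   1.        ]]), 'cam_to_world': array([[ 0.04845639, -0.94940664, -0.31028859,  0.6054226 ],
       [-0.99881873, -0.0471851 , -0.01160631, -0.19581663],
       [-0.00362189,  0.31048446, -0.95057156,  0.26119193],
       [ 0.        ,  0.        ,  0.        ,  1.        ]])}
```

View pics/w1.png

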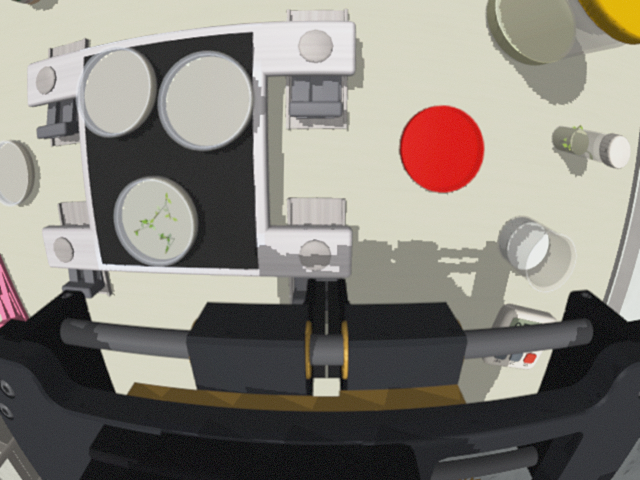

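The wrist view shows the caps at NL (64,250), NR (315,254), FL (46,80) and FR (315,46). These give a third position estimate.

```bash
cat >> h.py <<'E'
def wray(uv,z):
    c=optics.calibration('wrist');K=c['camera_matrix'];T=c['cam_to_world']
    v=np.array([uv[0]-K[0,2],uv[1]-K[1,2]]);r=np.hypot(*v);a=r/K[0,0]
    d=T[:3,:3]@np.array([*(v/r*np.sin(a)),np.cos(a)]);o=T[:3,3];return o+d*(z-o[2])/d[2]
E
python3 -c "
from h import *
show()
P=[wray(p,.033) for p in ((64,250),(315,254),(46,80),(315,46))];print(np.round(P,4),*fit(P))
print(rel(T2W(-.068,-.103,.085)).round(4))
"
```

```text
t 1.65 p [ 0.5204 -0.1989  0.1223] twist_left 0.0045 F [-1.24 -1.05 -0.02] w 0.0005 tilt [-0.0034  0.0032 -1.    ]
[[ 0.5081  0.0091  0.033 ]
 [ 0.5175 -0.1919  0.033 ]
 [ 0.6413  0.0144  0.033 ]
 [ 0.6497 -0.1861  0.033 ]] [ 0.57915707 -0.08864546] 0.04342888170915574 [[ 0.00130043 -0.00227019]
 [ 0.00194316  0.00252488]
 [-0.00146857 -0.00279379]
 [-0.00177502  0.0025391 ]]
[-0.0082  0.0011  0.0374]
```

Emit:
step_arm:
  increments:
    - [-0.006, 0, 0.015, 0]
    - [-0.008, 0.001, 0.03, 0]
    - [-0.008, 0.001, 0.05, 0]
    - [-0.008, 0.001, 0.055, 0]
    - [-0.008, 0.001, 0.055, 0]

```text
time: 2.15
eef_pos: [0.5171, -0.1955, 0.0701]
orientation: [2.265, -2.175, -0.002]
contact_force: [-0.4, -0.8, 0.9]
width: 0.0006
```

```bash
python3 -c "
from h import *
show();print(rel(T2W(-.068,-.103,.055)).round(4))
"
```

```text
t 2.15 p [ 0.5171 -0.1955  0.0701] twist_left -0.0035 F [-0.45 -0.76  0.87] w 0.0006 tilt [-1.8e-03 -1.0e-04 -1.0e+00]
[-0.0048 -0.0019  0.0151]
```

Emit:
step_arm:
  increments:
    - [-0.004, -0.001, 0.006, 0]
    - [-0.004, -0.001, 0.011, 0]
    - [-0.004, -0.001, 0.011, 0]
    - [-0.004, -0.001, 0.011, 0]
    - [-0.004, -0.001, 0.011, 0]

```text
time: 2.65
eef_pos: [0.5192, -0.1906, 0.0598]
orientation: [-2.267, 2.174, -0.001]
contact_force: [-0.1, 0.2, -0.8]
width: 0.0005
```

```bash
python3 -c "
from h import *
show();print(rel(T2W(-.068,-.103,.055)).round(4))
cv2.imwrite('pics/w2.png',optics.capture('wrist')[:,:,::-1])
show();
"
```

```text
t 2.65 p [ 0.5192 -0.1906  0.0598] twist_left -0.0019 F [-0.08  0.19 -0.79] w 0.0005 tilt [ 6.e-04 -3.e-04 -1.e+00]
[0.0001 0.0004 0.0048]
t 2.7 p [ 0.5191 -0.1906  0.0598] twist_left -0.002 F [ 0.11  0.33 -0.43] w 0.0006 tilt [ 5.e-04 -3.e-04 -1.e+00]
```

View pics/w2.png

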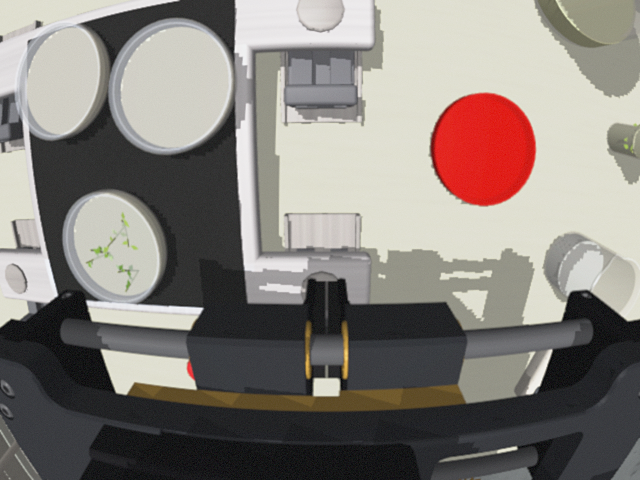

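The fingers are over the near right cap at about (320,285). Next I'll press slowly.

Emit:
step_arm:
  increments:
    - [0, 0, 0.0015, 0]
    - [0, 0, 0.003, 0]
    - [0, 0, 0.004, 0]
    - [0, 0, 0.005, 0]
    - [0, 0, 0.005, 0]

```text
time: 3.2
eef_pos: [0.5188, -0.1906, 0.0545]
orientation: [2.267, -2.174, -0.0]
contact_force: [-0.6, 0.8, 1.3]
width: 0.0007
```

Emit:
step_arm:
  increments:
    - [0, 0, 0.0005, 0]
    - [0, 0, 0.001, 0]
    - [0, 0, 0.001, 0]

```text
time: 3.5
eef_pos: [0.5187, -0.1907, 0.0535]
orientation: [2.267, -2.174, -0.0]
contact_force: [-1.2, -0.8, 2.8]
width: 0.0003
```

Emit:
step_arm:
  increments:
    - [0, 0, 0.0005, 0]
    - [0, 0, 0.001, 0]
    - [0, 0, 0.001, 0]

```text
time: 3.8
eef_pos: [0.5186, -0.1908, 0.0526]
orientation: [2.267, -2.174, -0.001]
contact_force: [-2.8, -2.0, 4.9]
width: 0.0006
```

Emit:
step_arm:
  increments:
    - [0, 0, 0.0005, 0]
    - [0, 0, 0.001, 0]
    - [0, 0, 0.001, 0]

```text
time: 4.1
eef_pos: [0.5186, -0.1908, 0.0523]
orientation: [2.266, -2.174, -0.0]
contact_force: [-3.9, -0.8, 10.9]
width: 0.0002
```

NR may have sunk about 2–3 mm before stopping hard. I'll check the other corners, lifting and moving to FR (0.136 along table +x, which is tool -y).

Emit:
step_arm:
  increments:
    - [0, 0, -0.01, 0]
    - [0, 0, -0.03, 0]
    - [0, -0.04, -0.035, 0]
    - [0, -0.08, -0.035, 0]
    - [0, -0.12, -0.035, 0]

```text
time: 4.6
eef_pos: [0.6411, -0.1851, 0.0875]
orientation: [-2.266, 2.173, -0.003]
contact_force: [0.0, 0.2, 0.2]
width: 0.0001
```

Emit:
step_arm:
  increments:
    - [0, -0.016, 0, 0]
    - [0, -0.016, 0.01, 0]
    - [0, -0.016, 0.025, 0]
    - [0, -0.016, 0.025, 0]
    - [0, -0.016, 0.025, 0]

```text
time: 5.1
eef_pos: [0.6529, -0.1851, 0.0604]
orientation: [2.265, -2.174, -0.004]
contact_force: [-0.2, 0.2, 0.1]
width: 0.0004
```

```bash
python3 -c "
from h import *
show();print(rel(T2W(.068,-.103,.055)).round(4))
"
```

```text
t 5.1 p [ 0.6529 -0.1851  0.0604] twist_left -0.0027 F [-0.24  0.25  0.14] w 0.0004 tilt [-2.9e-03  3.0e-04 -1.0e+00]
[-0.0003 -0.0018  0.0054]
```

Emit:
step_arm:
  increments:
    - [0, -0.001, 0.0015, 0]
    - [0, -0.001, 0.003, 0]
    - [0, -0.001, 0.004, 0]
    - [0, -0.001, 0.0045, 0]
    - [0, -0.001, 0.0045, 0]

```text
time: 5.6
eef_pos: [0.6558, -0.1848, 0.0571]
orientation: [-2.267, 2.175, -0.0]
contact_force: [1.0, -0.3, -0.6]
width: 0.0003
```

Emit:
step_arm:
  increments:
    - [0, 0, 0.0005, 0]
    - [0, 0, 0.001, 0]
    - [0, 0, 0.001, 0]

```text
time: 5.9
eef_pos: [0.6558, -0.1848, 0.056]
orientation: [2.267, -2.175, 0.0]
contact_force: [-0.0, -0.2, 0.0]
width: 0.0004
```

Emit:
step_arm:
  increments:
    - [0, 0, 0.0005, 0]
    - [0, 0, 0.001, 0]
    - [0, 0, 0.001, 0]

```text
time: 6.2
eef_pos: [0.6559, -0.1848, 0.0553]
orientation: [-2.267, 2.174, -0.0]
contact_force: [-1.2, 0.1, 1.9]
width: 0.0004
```

Emit:
step_arm:
  increments:
    - [0, 0, 0.0005, 0]
    - [0, 0, 0.001, 0]
    - [0, 0, 0.001, 0]

```text
time: 6.5
eef_pos: [0.6559, -0.1848, 0.0552]
orientation: [2.267, -2.175, 0.001]
contact_force: [-3.3, 0.4, 7.2]
width: 0.0004
```

Emit:
step_arm:
  increments:
    - [0, 0, 0.0003, 0]
    - [0, 0, 0.0005, 0]
    - [0, 0, 0.0005, 0]

```text
time: 6.8
eef_pos: [0.6559, -0.1848, 0.0551]
orientation: [2.267, -2.175, 0.001]
contact_force: [-3.6, 1.7, 9.5]
width: 0.0004
```

FR is firm: stopped dead at 0.055 m. I'll check FL and NL too.

Emit:
step_arm:
  increments:
    - [0, 0, -0.02, 0]
    - [0, 0, -0.055, 0]
    - [-0.02, 0, -0.06, 0]
    - [-0.06, 0, -0.06, 0]
    - [-0.1, 0, -0.06, 0]

```text
time: 7.3
eef_pos: [0.6514, -0.0839, 0.1135]
orientation: [-2.265, 2.176, -0.001]
contact_force: [0.3, 1.3, -0.8]
width: 0.0005
```

Emit:
step_arm:
  increments:
    - [-0.04, 0, 0, 0]
    - [-0.08, 0, 0, 0]
    - [-0.106, 0, 0, 0]
    - [-0.106, 0, 0.02, 0]
    - [-0.106, 0, 0.05, 0]

```text
time: 7.8
eef_pos: [0.6483, 0.0241, 0.0645]
orientation: [-2.268, 2.168, -0.004]
contact_force: [-0.1, -0.7, -0.4]
width: 0.0001
```

Emit:
step_arm:
  increments:
    - [0, 0, 0, 0]
    - [0, 0, 0, 0]

```text
time: 8.0
eef_pos: [0.6467, 0.0214, 0.063]
orientation: [2.267, -2.173, -0.002]
contact_force: [0.9, 0.1, 0.4]
width: 0.0003
```

```bash
python3 -c "
from h import *
show();print(rel(T2W(.068,.103,.055)).round(4))
"
```

```text
t 8.0 p [0.6467 0.0214 0.063 ] twist_left -0.0016 F [0.9  0.11 0.37] w 0.0003 tilt [-1.6e-03  1.0e-04 -1.0e+00]
[0.0003 0.001  0.008 ]
```

Emit:
step_arm:
  increments:
    - [0, 0, 0.002, 0]
    - [0, 0, 0.004, 0]
    - [0, 0, 0.006, 0]
    - [0, 0, 0.0065, 0]
    - [0, 0, 0.0065, 0]

```text
time: 8.5
eef_pos: [0.6473, 0.021, 0.0572]
orientation: [-2.267, 2.175, -0.0]
contact_force: [-0.2, 0.4, -0.8]
width: 0.0003
```

Emit:
step_arm:
  increments:
    - [0, 0, 0.0005, 0]
    - [0, 0, 0.001, 0]
    - [0, 0, 0.001, 0]

```text
time: 8.8
eef_pos: [0.6472, 0.0211, 0.056]
orientation: [-2.267, 2.175, -0.0]
contact_force: [-0.5, -0.2, -0.1]
width: 0.0003
```

Emit:
step_arm:
  increments:
    - [0, 0, 0.0005, 0]
    - [0, 0, 0.001, 0]
    - [0, 0, 0.001, 0]

```text
time: 9.1
eef_pos: [0.6473, 0.021, 0.0554]
orientation: [-2.267, 2.175, -0.0]
contact_force: [-0.6, 0.3, 3.0]
width: 0.0003
```

Emit:
step_arm:
  increments:
    - [0, 0, 0.0005, 0]
    - [0, 0, 0.001, 0]
    - [0, 0, 0.001, 0]

```text
time: 9.4
eef_pos: [0.6473, 0.0211, 0.0552]
orientation: [2.267, -2.175, 0.001]
contact_force: [-2.7, 0.1, 7.4]
width: 0.0005
```

Emit:
step_arm:
  increments:
    - [0, 0, -0.02, 0]
    - [0, 0, -0.04, 0]
    - [0, 0.04, -0.04, 0]
    - [0, 0.08, -0.04, 0]
    - [0, 0.12, -0.04, 0]

```text
time: 9.9
eef_pos: [0.526, 0.016, 0.0939]
orientation: [-2.267, 2.174, -0.0]
contact_force: [-0.1, 0.6, -0.7]
width: 0.0006
```

Emit:
step_arm:
  increments:
    - [0, 0.016, 0, 0]
    - [0, 0.016, 0.015, 0]
    - [0, 0.016, 0.03, 0]
    - [0, 0.016, 0.03, 0]
    - [0, 0.016, 0.03, 0]

```text
time: 10.4
eef_pos: [0.5114, 0.0155, 0.064]
orientation: [2.267, -2.174, -0.0]
contact_force: [0.1, 0.6, -0.3]
width: 0.0004
```

```bash
python3 -c "
from h import *
show();print(rel(T2W(-.068,.103,.055)).round(4))
"
```

```text
t 10.4 p [0.5114 0.0155 0.064 ] twist_left -0.0019 F [ 0.11  0.61 -0.28] w 0.0004 tilt [-2.e-04  1.e-04 -1.e+00]
[0.0003 0.0016 0.009 ]
```

FL is firm (0.0554→0.0552).

Emit:
step_arm:
  increments:
    - [0, 0.001, 0.002, 0]
    - [0, 0.001, 0.004, 0]
    - [0, 0.001, 0.006, 0]
    - [0, 0.001, 0.0075, 0]
    - [0, 0.001, 0.0075, 0]

```text
time: 10.9
eef_pos: [0.5103, 0.0153, 0.0564]
orientation: [2.267, -2.174, -0.0]
contact_force: [-0.1, 0.6, 0.2]
width: 0.0004
```

Emit:
step_arm:
  increments:
    - [0, 0, 0.0005, 0]
    - [0, 0, 0.001, 0]
    - [0, 0, 0.001, 0]

```text
time: 11.2
eef_pos: [0.5103, 0.0153, 0.0555]
orientation: [2.267, -2.175, 0.0]
contact_force: [-0.2, 0.2, -0.5]
width: 0.0005
```

Emit:
step_arm:
  increments:
    - [0, 0, 0.0005, 0]
    - [0, 0, 0.001, 0]
    - [0, 0, 0.001, 0]

```text
time: 11.5
eef_pos: [0.5104, 0.0153, 0.0551]
orientation: [2.267, -2.174, 0.001]
contact_force: [-2.2, -0.4, 5.3]
width: 0.0004
```

NL is firm as well, so NR is the corner that rocks. I'll go round to stand in front of the NR shim head.

Emit:
step_arm:
  increments:
    - [0, 0, -0.03, 0]
    - [0, 0.02, -0.06, 0]
    - [0.03, 0.05, -0.065, 0]
    - [0.07, 0.071, -0.065, 0]
    - [0.11, 0.071, -0.065, 0]

```text
time: 12.0
eef_pos: [0.4408, -0.0983, 0.1197]
orientation: [2.268, -2.171, -0.002]
contact_force: [1.1, -0.3, 0.6]
width: 0.0006
```

Emit:
step_arm:
  increments:
    - [0.04, 0, 0, 0]
    - [0.08, 0, 0, 0]
    - [0.096, 0, 0, 0]
    - [0.096, 0, 0, 0]
    - [0.096, 0, 0, 0]

```text
time: 12.5
eef_pos: [0.4478, -0.1928, 0.1194]
orientation: [-2.267, 2.174, 0.001]
contact_force: [0.1, 0.7, 0.3]
width: 0.0005
```

```bash
python3 -c "
from h import *
show();print(rel(T2W(-.139,-.103,.036)).round(4))
cv2.imwrite('pics/w3.png',optics.capture('wrist')[:,:,::-1])
cv2.imwrite('pics/t3.png',cv2.resize(optics.capture('top')[165:315,250:450,::-1],None,fx=4,fy=4,interpolation=2))
"
```

```text
t 12.5 p [ 0.4478 -0.1928  0.1194] twist_left -0.0019 F [0.13 0.67 0.3 ] w 0.0005 tilt [-3.e-04  6.e-04 -1.e+00]
[0.0011 0.     0.0834]
```

View pics/w3.png

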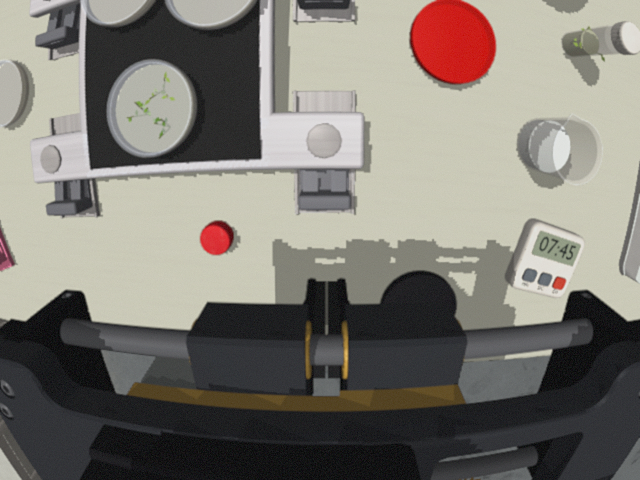

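View pics/t3.png

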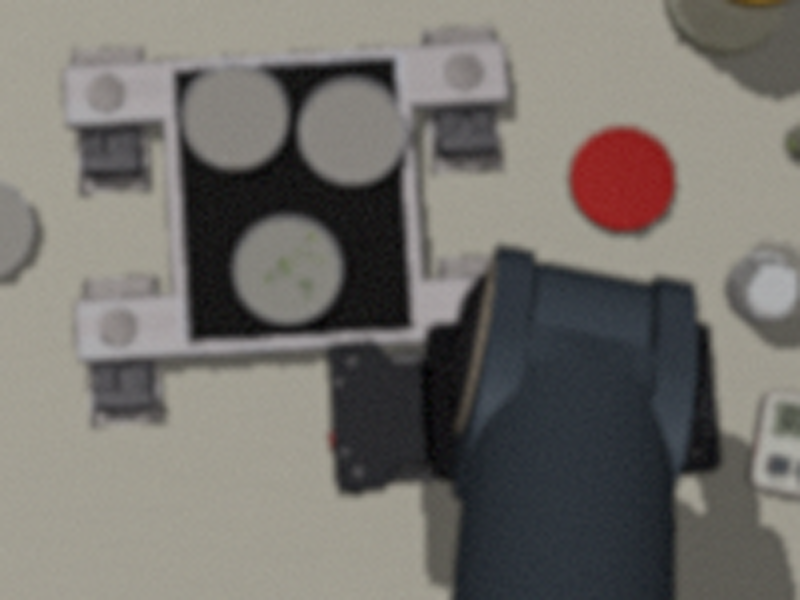

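The fingers stand in front of the NR head, which spans columns 299–352 with its near edge at about row 210. I'll check its position against the model.

```bash
python3 -c "
from h import *
show()
a=wray((325,210),.003);b=wray((325,197),.028);print(a,b,T2W(-.114,-.103,.028),'cap',wray((324,140),.033),T2W(-.068,-.103,.033))
print(rel(T2W(-.139,-.103,.034)).round(4))
"
```

```text
t 12.6 p [ 0.448  -0.1918  0.1194] twist_left 0.0005 F [0.26 0.73 0.01] w 0.0004 tilt [-3.e-04  7.e-04 -1.e+00]
[ 0.46870662 -0.19041409  0.003     ] [ 0.48344858 -0.18986961  0.028     ] [ 0.47281929 -0.19269282  0.028     ] cap [ 0.51974176 -0.1876933   0.033     ] [ 0.51877517 -0.19067866  0.033     ]
[0.002  0.0002 0.0854]
```

Emit:
step_arm:
  increments:
    - [0.001, 0, 0.025, 0]
    - [0.001, 0, 0.05, 0]
    - [0.001, 0, 0.075, 0]
    - [0.001, 0, 0.085, 0]
    - [0.001, 0, 0.085, 0]

```text
time: 13.1
eef_pos: [0.4473, -0.193, 0.0335]
orientation: [2.269, -2.172, -0.005]
contact_force: [0.1, -0.7, 0.4]
width: 0.0004
```

Emit:
step_arm:
  increments:
    - [0, -0.003, 0, 0]
    - [0, -0.006, 0, 0]
    - [0, -0.009, 0, 0]
    - [0, -0.012, 0, 0]
    - [0, -0.012, 0, 0]

```text
time: 13.6
eef_pos: [0.461, -0.1941, 0.035]
orientation: [-2.267, 2.174, -0.002]
contact_force: [-0.2, -0.4, 0.8]
width: 0.0007
```

```bash
python3 -c "
from h import *
show();print(rel(T2W(-.114,-.103,.034)).round(4))
cv2.imwrite('pics/w4.png',optics.capture('wrist')[:,:,::-1])
"
```

```text
t 13.6 p [ 0.461  -0.1941  0.035 ] twist_left -0.0018 F [-0.23 -0.44  0.78] w 0.0007 tilt [ 1.5e-03 -4.0e-04 -1.0e+00]
[-0.0009 -0.0119  0.001 ]
```

View pics/w4.png

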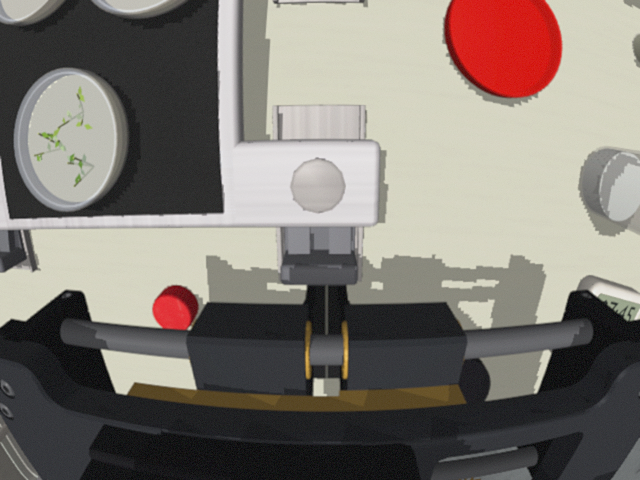

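The fingers are right behind the NR head, centred at about (325,280). Next I'll push.

Emit:
step_arm:
  increments:
    - [0, -0.001, 0, 0]
    - [0, -0.002, 0, 0]
    - [0, -0.003, 0, 0]
    - [0, -0.004, 0, 0]
    - [0, -0.005, 0, 0]

```text
time: 14.15
eef_pos: [0.4642, -0.1938, 0.0344]
orientation: [2.266, -2.174, -0.002]
contact_force: [-1.0, -0.7, 1.2]
width: 0.0008
```

Emit:
step_arm:
  increments:
    - [0, -0.001, 0, 0]
    - [0, -0.002, 0, 0]
    - [0, -0.003, 0, 0]
    - [0, -0.004, 0, 0]
    - [0, -0.005, 0, 0]

```text
time: 14.65
eef_pos: [0.4699, -0.1935, 0.0344]
orientation: [2.267, -2.174, -0.0]
contact_force: [-2.2, 0.1, -0.5]
width: 0.0006
```

Emit:
step_arm:
  increments:
    - [0, -0.001, 0, 0]
    - [0, -0.002, 0, 0]
    - [0, -0.003, 0, 0]
    - [0, -0.004, 0, 0]
    - [0, -0.005, 0, 0]

```text
time: 15.15
eef_pos: [0.475, -0.1933, 0.0345]
orientation: [2.267, -2.174, -0.0]
contact_force: [-3.1, -0.5, -1.6]
width: 0.0005
```

Emit:
step_arm:
  increments:
    - [0, -0.0005, 0, 0]
    - [0, -0.001, 0, 0]
    - [0, -0.0015, 0, 0]
    - [0, -0.002, 0, 0]
    - [0, -0.002, 0, 0]

```text
time: 15.65
eef_pos: [0.4771, -0.1932, 0.0345]
orientation: [-2.267, 2.174, -0.0]
contact_force: [-1.9, -0.0, -1.2]
width: 0.0004
```

```bash
python3 -c "
from h import *
show();print(rel(T2W(-.098,-.103,.034)).round(4))
cv2.imwrite('pics/w5.png',optics.capture('wrist')[:,:,::-1])
"
```

```text
t 15.65 p [ 0.4771 -0.1932  0.0345] twist_left -0.002 F [-1.94 -0.02 -1.24] w 0.0004 tilt [ 1.e-04 -0.e+00 -1.e+00]
[-0.0007 -0.0117  0.0005]
```

View pics/w5.png

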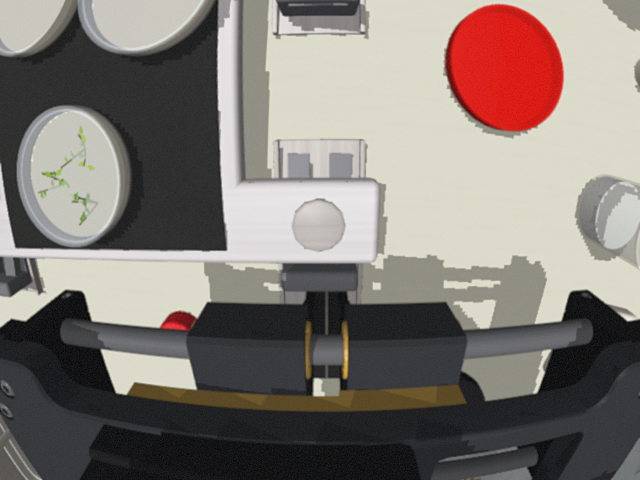

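The shim tips now show beyond the lug and the head is nearly against it. I'll go on in fine steps.

Emit:
step_arm:
  increments:
    - [0, -0.0005, 0, 0]
    - [0, -0.001, 0, 0]
    - [0, -0.001, 0, 0]

```text
time: 16.0
eef_pos: [0.4781, -0.1932, 0.0345]
orientation: [-2.267, 2.174, -0.0]
contact_force: [-2.5, 0.6, -1.7]
width: 0.0005
```

Emit:
step_arm:
  increments:
    - [0, -0.0005, 0, 0]
    - [0, -0.001, 0, 0]
    - [0, -0.001, 0, 0]

```text
time: 16.3
eef_pos: [0.4788, -0.1932, 0.0345]
orientation: [2.267, -2.174, -0.001]
contact_force: [-2.3, 0.1, -0.8]
width: 0.0006
```

Emit:
step_arm:
  increments:
    - [0, -0.0005, 0, 0]
    - [0, -0.001, 0, 0]
    - [0, -0.001, 0, 0]

```text
time: 16.6
eef_pos: [0.4795, -0.1931, 0.0344]
orientation: [2.267, -2.174, -0.001]
contact_force: [-3.7, 0.3, -1.1]
width: 0.0006
```

Emit:
step_arm:
  increments:
    - [0, -0.0005, 0, 0]
    - [0, -0.001, 0, 0]
    - [0, -0.001, 0, 0]

```text
time: 16.9
eef_pos: [0.4799, -0.1931, 0.0344]
orientation: [2.266, -2.174, -0.003]
contact_force: [-6.0, -0.5, 2.0]
width: 0.0004
```

Emit:
step_arm:
  increments:
    - [0, -0.0005, 0, 0]
    - [0, -0.001, 0, 0]
    - [0, -0.001, 0, 0]

```text
time: 17.2
eef_pos: [0.4799, -0.1931, 0.0344]
orientation: [2.265, -2.173, -0.005]
contact_force: [-8.5, 0.4, 4.0]
width: 0.0007
```

```bash
python3 -c "
from h import *
show()
im=optics.capture('wrist');show()
cv2.imwrite('pics/w6.png',cv2.resize(im[120:330,220:440,::-1],None,fx=2.8,fy=2.8,interpolation=2))
"
```

```text
t 17.2 p [ 0.4799 -0.1931  0.0344] twist_left -0.0025 F [-8.49  0.44  3.98] w 0.0007 tilt [-4.4e-03  2.0e-04 -1.0e+00]
t 17.25 p [ 0.4799 -0.1931  0.0344] twist_left -0.0025 F [-8.24  0.04  3.85] w 0.0004 tilt [-4.4e-03  2.0e-04 -1.0e+00]
```

View pics/w6.png

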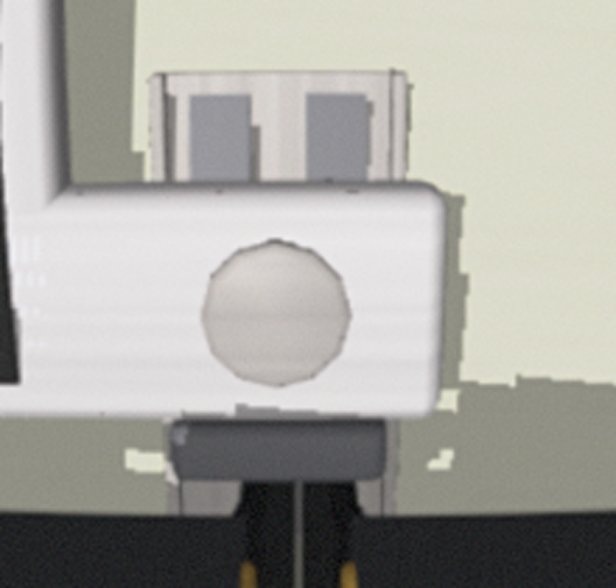

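Hard stop at x=0.4799 with force rising. One more slight push will confirm it.

Emit:
step_arm:
  increments:
    - [0, -0.0005, 0, 0]
    - [0, -0.001, 0, 0]
    - [0, -0.0015, 0, 0]
    - [0, -0.0015, 0, 0]

```text
time: 17.65
eef_pos: [0.48, -0.1931, 0.0343]
orientation: [2.263, -2.172, -0.009]
contact_force: [-10.5, -0.6, 6.8]
width: -0.0002
```

Home. I'll back off and look.

Emit:
step_arm:
  increments:
    - [0, 0.004, 0, 0]
    - [0, 0.012, 0, 0]
    - [0, 0.022, 0, 0]
    - [0, 0.024, -0.02, 0]
    - [0, 0.024, -0.06, 0]

```text
time: 18.15
eef_pos: [0.4572, -0.1934, 0.0931]
orientation: [2.266, -2.173, -0.008]
contact_force: [1.2, 0.5, 0.1]
width: 0.0004
```

Emit:
step_arm:
  increments:
    - [0, 0, -0.01, 0]
    - [0, 0, -0.02, 0]
    - [0, 0, -0.02, 0]
    - [0, 0, -0.02, 0]

```text
time: 18.55
eef_pos: [0.4591, -0.1939, 0.1139]
orientation: [2.267, -2.174, -0.001]
contact_force: [-0.2, -0.1, -1.1]
width: 0.0002
```

```bash
python3 -c "
from h import *
show();print(rel(T2W(-.068,-.103,.085)).round(4))
cv2.imwrite('pics/w7.png',optics.capture('wrist')[:,:,::-1])
"
```

```text
t 18.55 p [ 0.4591 -0.1939  0.1139] twist_left -0.002 F [-0.22 -0.08 -1.13] w 0.0002 tilt [-7.e-04  2.e-04 -1.e+00]
[-0.0007 -0.0598  0.0289]
```

View pics/w7.png

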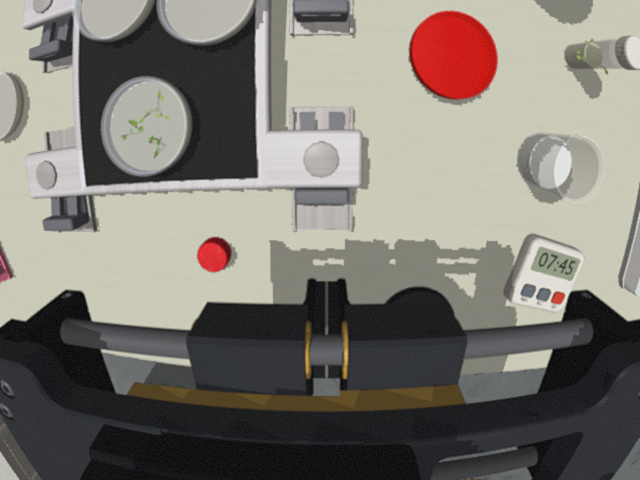

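The NR head sits against its lug at (322,195), and the other shims haven't moved. I'll press NR again lightly to confirm it's firm.

Emit:
step_arm:
  increments:
    - [0, -0.03, 0, 0]
    - [0, -0.059, 0.01, 0]
    - [0, -0.059, 0.035, 0]
    - [0, -0.059, 0.052, 0]
    - [0, -0.059, 0.052, 0]

```text
time: 19.1
eef_pos: [0.516, -0.1906, 0.059]
orientation: [2.266, -2.172, -0.011]
contact_force: [-0.8, -0.5, -0.2]
width: 0.0004
```

Emit:
step_arm:
  increments:
    - [0, 0, 0.001, 0]
    - [0, 0, 0.002, 0]
    - [0, 0, 0.003, 0]
    - [0, 0, 0.004, 0]
    - [0, 0, 0.004, 0]

```text
time: 19.6
eef_pos: [0.5186, -0.1916, 0.0589]
orientation: [-2.267, 2.175, -0.001]
contact_force: [0.7, 0.7, -0.3]
width: 0.0007
```

Emit:
step_arm:
  increments:
    - [0, 0, 0.0005, 0]
    - [0, 0, 0.001, 0]
    - [0, 0, 0.001, 0]

```text
time: 19.9
eef_pos: [0.5185, -0.1915, 0.0575]
orientation: [-2.267, 2.175, -0.0]
contact_force: [0.0, 0.4, 0.0]
width: 0.0004
```

Emit:
step_arm:
  increments:
    - [0, 0, 0.001, 0]
    - [0, 0, 0.0015, 0]
    - [0, 0, 0.002, 0]
    - [0, 0, 0.002, 0]

```text
time: 20.3
eef_pos: [0.5184, -0.1915, 0.0554]
orientation: [2.267, -2.175, -0.0]
contact_force: [0.5, 0.7, 0.2]
width: 0.0003
```

Emit:
step_arm:
  increments:
    - [0, 0, 0.0005, 0]
    - [0, 0, 0.001, 0]
    - [0, 0, 0.001, 0]

```text
time: 20.6
eef_pos: [0.5185, -0.1916, 0.0552]
orientation: [2.267, -2.174, 0.0]
contact_force: [-2.0, 0.9, 6.4]
width: 0.0006
```

NR is now firm (0.0554→0.0552 at 6.4 N). I'll lift clear, take a last look and sign off.

Emit:
step_arm:
  increments:
    - [0, 0, -0.02, 0]
    - [0, 0, -0.05, 0]
    - [0, 0.03, -0.09, 0]
    - [0, 0.06, -0.12, 0]
    - [0, 0.06, -0.14, 0]

```text
time: 21.1
eef_pos: [0.4553, -0.1947, 0.1962]
orientation: [2.263, -2.176, 0.0]
contact_force: [1.1, -1.5, -0.2]
width: 0.0004
```

Emit:
step_arm:
  increments:
    - [0, 0, 0, 0]
    - [0, 0, 0, 0]

```text
time: 21.3
eef_pos: [0.4587, -0.194, 0.1946]
orientation: [-2.267, 2.174, -0.001]
contact_force: [-0.9, -0.2, 0.5]
width: 0.0007
```

```bash
python3 -c "
from h import *
show()
cv2.imwrite('pics/w8.png',optics.capture('wrist')[:,:,::-1])
cv2.imwrite('pics/s8.png',cv2.resize(optics.capture('side')[195:325,220:420,::-1],None,fx=4,fy=4,interpolation=2))
"
```

```text
t 21.3 p [ 0.4587 -0.194   0.1946] twist_left -0.0019 F [-0.86 -0.15  0.52] w 0.0007 tilt [ 9.e-04 -4.e-04 -1.e+00]
```

View pics/w8.png

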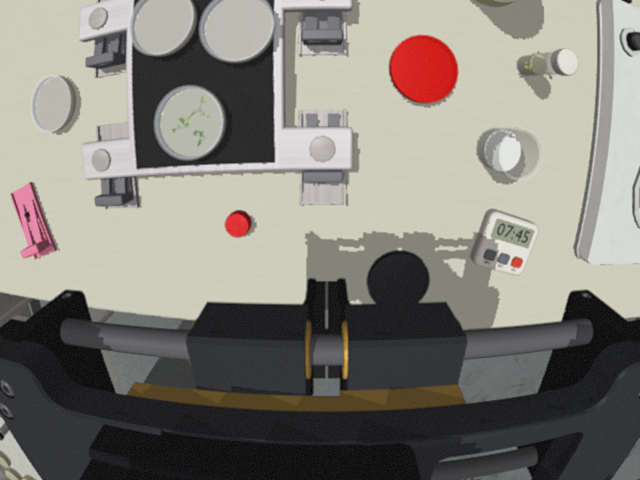

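View pics/s8.png

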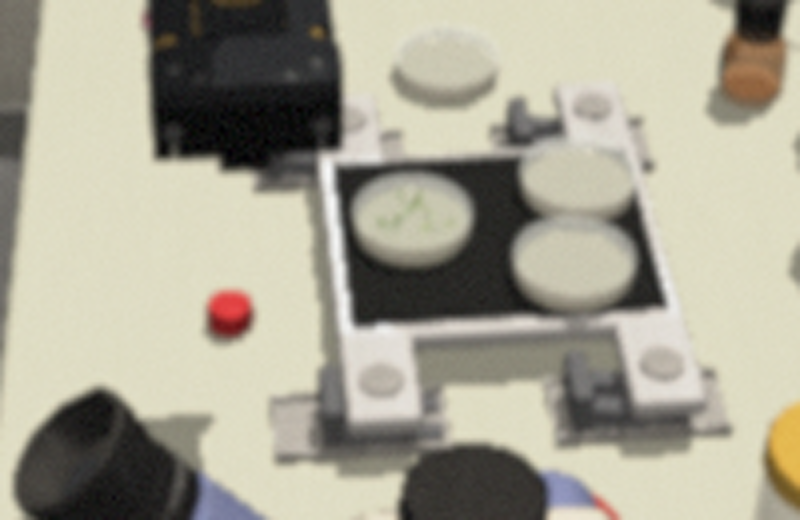

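The side view shows the NR head flush against its lug at (330,410), the other shims out, and the dishes and bystanders where they were.

```bash
python3 -c "
from station import sign_off
print(sign_off())"
```

```text
the job is handed in; nothing more can be done
None
```

The near right corner was the one that rocked. I pushed its shim in until the head was home against the lug, and handed the job in at about 21 s of the 61 s allowed.

- **Finding the corner:** I pressed all four caps. Far right, far left and near left moved no more than about 0.2 mm once touched, at 5 to 10 N. Near right sank about 2.5 mm and then stopped hard.
- **Pushing the shim:** It slid at 2 to 4 N and came to a hard stop at the expected home position. It moved no more than 0.1 mm further as the push rose to about 10 N.
- **Last checks:** Pressed again at about 6 N, near right now holds at the same height as the other three. The final wrist and side pictures show its head flush against the lug, the other three shims out, and the dishes and surrounding things in place. The robot was clear of everything at hand-in.

No check failed. The near left shim was partly hidden by the gripper in the side view, but the wrist view shows it still out. On the first press, near right took up to about 5 N before the hard stop. That is above the stated 1.5 to 3 N, but the force reading wavers by about 1 N.

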